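# Check the feeder-hoist brake lever

### The job

Check the hand brake of the bird-feeder hoist on the window ledge: with the fingertips or the backs of the fingers, gently press its red lever towards the grip bar until it comes to its stop, short of the bar, let it spring all the way back, then press it to its stop again and finish there, still holding it in. Push only on the lever's outer face: do not grip or force the lever, do not touch the bar, and leave the things standing around it undisturbed.

Things in the scene. Friction and masses are not known exactly. Their poses are not given: they have to be found in the camera images.
- hoist: Hand brake of the hoist, fixed to the ledge: base plate 130 x 210 x 10 mm, two posts (117 mm high, at x = 40, y = -92 and 92 mm) carrying the grip bar, and a clevis (82 x 34 mm about x = 1, y = 75 mm, 80 to 126 mm high) holding the lever's upright pivot at x = -30, y = 75 mm. Origin on the ledge near the plate's centre; z up, y along the bar, +x from lever to bar. Place and yaw vary.
- grip_bar (a point): Black ribbed grip bar, 30 mm diameter (ribs 33 mm), 176 mm long along the hoist's y; this point is its centre, 40 mm in +x of the hoist's origin and 100 mm above the ledge. Not to be touched.
- lever_press (a point): Point to press: on the red lever's outer face, half-way up, 100 mm from the pivot. Axes turn with the lever: +x the way to press, -y to the free end, z up. The lever is a flat red blade, 16 mm high (92 to 108 mm above the ledge), 13 mm thick with the black strip on its back (not to be touched), ending in a 20 mm ball 150 mm from the pivot. Only the base plate lies below it.
- brake_lever (a joint): Lever angle, rad: 0 at rest (out), growing as it is pressed towards the bar (counter-clockwise from above), 0.30 at its hard stop, with the blade still about 35 mm short of the bar. A spring returns it: at the press point 1.5 N starts it and 4 N brings it to the stop, where the force climbs steeply; the press point travels about 30 mm.
- mug: Red ceramic mug, 82 mm diameter, 95 mm high, with a handle; origin at the centre of its underside. Behind the bar; leave alone.
- binoculars: Stainless binoculars lying flat, about 128 x 114 x 52 mm; origin on the ledge under their centre. Behind the bar; leave alone.
- bird_feeder: Plastic bird feeder, seed-coloured tube on a green tray 116 mm in diameter, yellow twist cap, 173 mm high; origin at the centre of its underside. At one end of the hoist; leave alone.
- hummingbird_feeder: Amber glass hummingbird feeder on a red base 108 mm in diameter, 156 mm high; origin at the centre of its underside. At the other end of the hoist; leave alone.

How it is judged:
By the outcome, as a careful person would: the job done as asked, in the order asked, and still so for the second after the job is handed in, while the arm keeps its last pose, push and grip.
It also fails if it takes over 38 s, if anything falls off the work surface, if the arm or the gripper's body presses on something with over 40 N, if the wrist force passes 120 N, or if a joint passes its speed limit or range.

### The arm

A 7-joint arm with a two-finger parallel gripper is mounted at the origin on the work surface. World frame = base frame: x ahead of the robot, y to its left, z up, the work surface at z = 0. Lengths are in mm, angles in rad, forces in N, time in s.
With the tool pointing down it reaches from about 400 to 875 mm from the base axis. Payload 4.4 kg.
Tool frame: the origin (TCP) lies at the very end of the fingers, on their centre line; the grasp point (between the pads) lies 19 mm behind it; z points along the fingers, y is the line along which they close (so a half turn about z gives the same grasp; the last joint's range is limited). The gripper opens to 85 mm and grips with 20 to 120 N. Pads are 22 mm wide; open, the fingers measure 114 mm over their backs; the gripper's body (76 mm by 85 mm) begins 54 mm behind the grasp point. The pads swing forward as they close: fully open they stand 13 mm farther back than shut.
Start: joints at [1.211, 0.628, 0.038, 1.517, -0.027, 0.996, -0.02], TCP at [188.262, -622.154, 231.313] pointing down, gripper open.
Joint ranges: [-3.06, 3.06], [-0.37, 2.12], [-1.25, 1.32], [0.18, 2.47], [-1.1, 4.24], [0.23, 1.98], [-2.94, 2.94]. Speed limits (rad/s): [2.57, 2.57, 3.14, 3.14, 3.14, 3.14, 3.14].

### API

Orientations are given as [roll, pitch, yaw] about the fixed x, y, z axes, in that order (R = Rz(yaw) Ry(pitch) Rx(roll)).
In Python, from cell import ctrl gives the robot as it stands.
- The arm moves only by the tool step_arm, never from a script. Its argument "series" is a list that holds one entry, the list of rows, each a list of 7 numbers: the turn, a rotation vector about the tool's x, y, z as a fraction of full scale, then the shift along the tool's x, y, z as a fraction of full scale, then the closure, from 0 (fully open) to 1 (shut). In form: [[[ax, ay, az, tx, ty, tz, gripper], ...]]. A call has 1 to 12 rows; each row shifts and turns the commanded pose from where the row before left it, along the tool's axes as they then stand; what a row does not reach is not made up. Full scale, the value 1, is 150 mm for a shift and 45 degrees for a turn. A row lasts 1/10 s, in which the tool goes at most 50 mm and 8.59 degrees, less where a joint would pass 70% of its speed; a pose out of reach is approached as far as the arm can. A call with a number of a shift or a turn outside -1 to 1 is refused whole. A call with a gripper value outside its range is refused whole. The fingers move at their own pace and stop on an object; the grip force is fixed at half the most. Time passes only in rows, so rows that do not move let the fingers close. It gives the time, the measured TCP pose, the force, the opening and the grip force at its end, in the units of the state.
- ctrl.read_state(): the state, without advancing time (a new reading comes with each control period).
- ctrl.get_image(name): name is "scene" or "side" or "wrist"; returns a dict with "img" (400x640x3 uint8, red, green, blue), "fx", "fy", "cx", "cy" (pixels), "dist" ([k1, k2, p1, p2, k3] as OpenCV has them; the pictures are not rectified), "R" (3x3) and "t" (3): a world point X has camera coordinates R X + t. Camera axes: x right, y down, z forward; pixel columns grow to the right and rows downward; lengths in mm; the calibration is good to about 2 mm. A picture is of the moment at which its call begins. There is no depth.
- ctrl.finish_job(): hands the job in; it is judged then, once.
Trained networks look in a picture, given as the dict that the camera call returned (one of the last four; its "shot" number tells which), for a name from the list of things; names that differ only in an ending like _2 or _b are one class to them, and where a whole thing is asked for, a point or a joint stands for the part that bears it (a point fixed in the world has none). Each returns a list of dicts, best first, with "score" (0 to 1); they miss things now and then, are a little off and sometimes report something else, mostly with a low value. They report only what shows in the picture. A call takes as long as a camera call.
- ctrl.recognise(picture, thing): "centre" ([column, row] in pixels, amid what is visible of it).
The state is a dict: "clock": time; "qpos": joint angles; "qd": joint speeds; "tau": joint torques, N m; "eef_pos": TCP position; "tool_rot": TCP orientation; "force": force on the tool from outside, world axes, zero at the start; "torque": the same for the moment, N m; "width": finger opening in mm; "gripper_force": force on a finger pad.
Only numpy, scipy, OpenCV 4.12 (cv2) and the standard library are available. Lean on these libraries where they do the work, as an engineer would, in place of code of your own. Each camera call takes 0.05 s, during which the arm holds its last target. There are 200 camera calls.

## Working session

There is one attempt and no reset: what is moved stays moved. The work goes in short steps, Python scripts to look and compute and a tool call to move; the robot and the scene stay as the last step left them, time stands still between calls to the robot, and variables do not carry over. Pictures are saved under pics/ and viewed, at most 10 in all, crops included, and the job is handed in when it is done.

Besides the shell and the picture viewer there is one more tool, called in YAML: its name, and indented under it one key for each argument. step_arm: Moves the arm, as the interface text tells. Shift numbers are shares of 150 mm and turn numbers shares of 45 degrees, none past 1 either way. Its arguments: {"type":"object","properties":{"series":{"type":"array","items":{"type":"array","items":{"type":"array","items":{"type":"number","minimum":-1,"maximum":1}}}}},"required":["series"]}

```bash
mkdir -p pics; ls; python3 - <<'E'
from cell import ctrl
import cv2, numpy as np
s=ctrl.read_state(); print({k:np.round(v,3).tolist() for k,v in s.items()})
for n in ["scene","side"]:
    p=ctrl.get_image(n); cv2.imwrite(f"pics/{n}0.png",p["img"][:,:,::-1])
    print(n,p["fx"],p["dist"],np.round(p["R"],3).tolist(),np.round(p["t"]).tolist())
    for t in ["hoist","grip_bar","lever_press","brake_lever","mug","binoculars","bird_feeder","hummingbird_feeder"]:
        r=ctrl.recognise(p,t); print(t,[(np.round(a["centre"]).tolist(),round(a["score"],2)) for a in r[:2]])
E
```

```text
pics
{'clock': 0.0, 'qpos': [1.211, 0.629, 0.038, 1.518, -0.027, 0.996, -0.02], 'qd': [0.0, -0.001, 0.001, -0.001, 0.001, -0.0, -0.0], 'tau': [0.0, -56.342, 1.226, -19.345, 0.011, 0.01, 0.0], 'eef_pos': [188.086, -621.511, 230.33], 'tool_rot': [-3.14, 0.0, 0.294], 'force': [0.288, 0.191, 0.115], 'torque': [0.016, -0.004, 0.008], 'gripper_force': 0.0, 'width': 85.415}
scene 488.9780446454593 [-0.0502383  0.         0.         0.         0.       ] [[-0.524, 0.852, 0.002], [0.646, 0.399, -0.651], [-0.555, -0.34, -0.759]] [301.0, -372.0, 1498.0]
hoist [([297.0, 182.0], 0.77)]
grip_bar [([296.0, 183.0], 0.63)]
lever_press [([304.0, 145.0], 0.87)]
brake_lever [([307.0, 144.0], 0.62)]
mug [([304.0, 243.0], 0.94)]
binoculars [([217.0, 216.0], 0.84)]
bird_feeder [([376.0, 212.0], 0.9)]
hummingbird_feeder [([210.0, 148.0], 0.96)]
side 379.6303992622676 [-0.06570769  0.          0.          0.          0.        ] [[-0.911, -0.412, -0.014], [-0.239, 0.555, -0.797], [0.337, -0.723, -0.604]] [612.0, 214.0, 733.0]
hoist [([357.0, 199.0], 0.71)]
grip_bar [([359.0, 202.0], 0.79), ([322.0, 247.0], 0.25)]
lever_press [([378.0, 183.0], 0.84)]
brake_lever [([378.0, 186.0], 0.85)]
mug [([283.0, 209.0], 0.8)]
binoculars [([315.0, 167.0], 0.59)]
bird_feeder [([323.0, 248.0], 0.69)]
hummingbird_feeder [([378.0, 149.0], 0.56)]
```

```bash
python3 - <<'E'
import cv2,numpy as np
a=cv2.imread("pics/scene0.png")[90:290,150:430];b=cv2.imread("pics/side0.png")[100:300,220:500]
cv2.imwrite("pics/c0.png",np.vstack([cv2.resize(a,None,fx=2.8,fy=2.8,interpolation=2)[:300*2],])[:560]);cv2.imwrite("pics/c1.png",cv2.resize(b,None,fx=2.8,fy=2.8,interpolation=2))
E
```

```text
(no output)
```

View pics/c0.png

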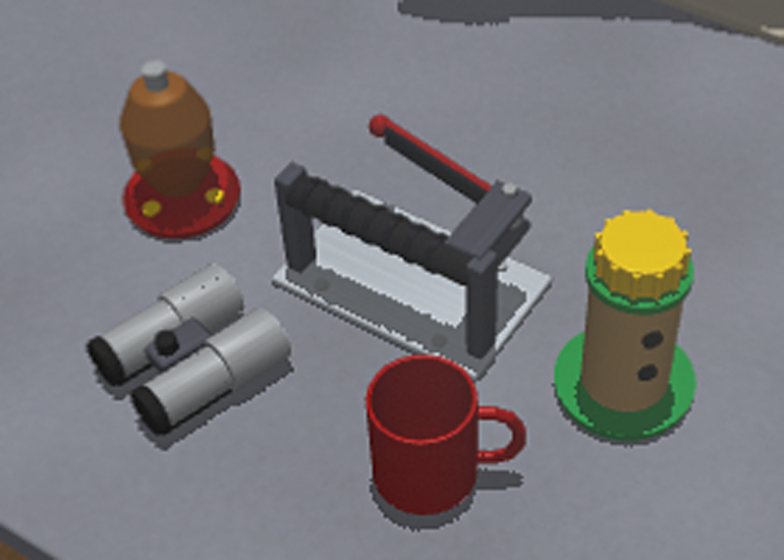

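View pics/c1.png

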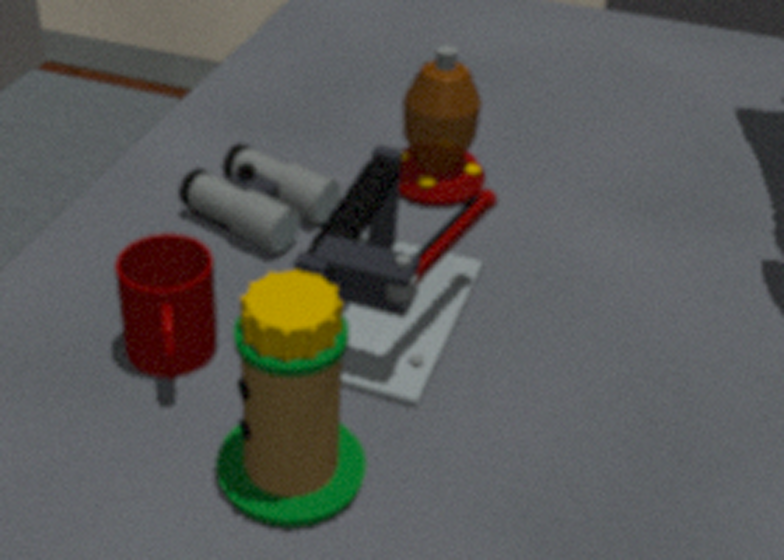

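```bash
cat > h.py <<'E'
import cv2,numpy as np
from scipy.optimize import least_squares
def proj(p,X):
    K=np.array([[p["fx"],0,p["cx"]],[0,p["fy"],p["cy"]],[0,0,1.]])
    return cv2.projectPoints(np.array(X,float).reshape(-1,1,3),cv2.Rodrigues(np.array(p["R"]))[0],np.array(p["t"],float),K,np.array(p["dist"],float))[0][:,0]
def place(v,L):
    c,s=np.cos(v[2]),np.sin(v[2]); L=np.array(L,float)
    return np.c_[v[0]+c*L[:,0]-s*L[:,1],v[1]+s*L[:,0]+c*L[:,1],L[:,2]]
E
python3 - <<'E'
from h import *; from cell import ctrl
S=ctrl.get_image("scene");D=ctrl.get_image("side")
c0=lambda u,v:(150+u/2.8,90+v/2.8); c1=lambda u,v:(220+u/2.8,100+v/2.8)
fs=[((40,-92,117),c0(291,172)),((40,92,117),c0(483,259)),((65,-105,10),c0(274,280)),((65,105,5),c0(480,374)),((-65,105,8),c0(551,281)),((-30,75,128),c0(510,188))]
fd=[((-65,-105,8),c1(481,262)),((-65,105,8),c1(417,402)),((40,-92,117),c1(388,154))]
b0,b1=c0(378,126),c1(489,199)
def f(v):
    return np.r_[(proj(S,place(v,[a for a,_ in fs]))-[b for _,b in fs]).ravel(),(proj(D,place(v,[a for a,_ in fd]))-[b for _,b in fd]).ravel()]
best=min((least_squares(f,[400,-450,y],loss="soft_l1") for y in np.arange(-3,3.2,1)),key=lambda r:r.cost)
print(best.x,np.degrees(best.x[2]),np.round(best.fun.reshape(-1,2),1).tolist())
g=lambda q:np.r_[(proj(S,q)-[b0]).ravel(),(proj(D,q)-[b1]).ravel()]
r=least_squares(g,[400,-450,100]);print("ball",r.x,r.fun)
v=best.x;P=place(v,[(-30,75,100)])[0];d=r.x-P;print("pivot",P,"len",np.hypot(*d[:2]),"lever ang from -y",np.degrees((np.arctan2(d[1],d[0])-(v[2]-np.pi/2)+np.pi)%(2*np.pi)-np.pi))
def objs(n,z):
    px=[ctrl.recognise(p,n)[0]["centre"] for p in (S,D)]
    q=least_squares(lambda q:np.r_[(proj(S,q)-[px[0]]).ravel(),(proj(D,q)-[px[1]]).ravel()],[400,-450,z]); return q.x.round(),q.fun.round(1)
for n in ["mug","binoculars","bird_feeder","hummingbird_feeder","lever_press"]: print(n,*objs(n,60))
E
```

```text
[576.02649287 -59.48316539 370.71123903] 21240.18941463535 [[-0.4, 1.0], [-0.2, 0.8], [-0.4, -1.6], [-0.3, 1.8], [2.1, -1.7], [-0.1, 0.3], [1.9, 0.3], [1.2, 0.8], [-1.3, -1.7]]
ball [ 511.87592332 -136.65104163   97.8809482 ] [-0.03151761 -0.11493173 -0.07231293  0.09856092]
pivot [545.77871408  15.41724768 100.        ] len 155.80168110488725 lever ang from -y -12.75765304891986
mug [733.  56.  48.] [-0.5 -1.1 -0.9  1. ]
binoculars [ 748. -173.   21.] [-0.2 -0.5 -0.4  0.5]
bird_feeder [585. 145.  63.] [-0.2 -0.4 -0.3  0.3]
hummingbird_feeder [ 606. -299.   51.] [-0.5 -2.  -1.4  2. ]
lever_press [534. -65. 104.] [ 1.4  4.4  2.8 -3.7]
```

step_arm:
  series:
    - [[0, 0, 0, 0.144, -0.166, 0, 1], [0, 0, 0, 0.144, -0.166, 0, 1], [0, 0, 0, 0.144, -0.166, 0, 1], [0, 0, 0, 0.144, -0.166, 0, 1], [0, 0, 0, 0.144, -0.166, 0, 1], [0, 0, 0, 0.144, -0.166, 0, 1], [0, 0, 0, 0.144, -0.166, 0, 1], [0, 0, 0, 0.144, -0.166, 0, 1], [0, 0, 0, 0.144, -0.166, 0, 1]]

```text
clock: 2.4
eef_pos: [310.0, -350.2, 231.6]
tool_rot: [3.141, -0.0, 0.294]
force: [1.3, -0.0, -0.4]
width: -0.1
gripper_force: 0.0
```

step_arm:
  series:
    - [[0, 0, 0, 0.144, -0.166, 0, 1], [0, 0, 0, 0.144, -0.166, 0, 1], [0, 0, 0, 0.144, -0.166, 0, 1], [0, 0, 0, 0.144, -0.166, 0, 1], [0, 0, 0, 0.144, -0.166, 0, 1], [0, 0, 0, 0.144, -0.166, 0, 1], [0, 0, 0, 0.144, -0.166, 0, 1], [0, 0, 0, 0.144, -0.166, 0, 1], [0, 0, 0, 0.144, -0.166, 0, 1]]

```text
clock: 3.3
eef_pos: [431.3, -79.3, 231.6]
tool_rot: [3.141, -0.001, 0.294]
force: [0.7, -0.6, -0.8]
width: 0.0
gripper_force: 0.0
```

step_arm:
  series:
    - [[0, 0, -0.17, 0, 0, 0, 1], [0, 0, -0.17, 0, 0, 0, 1], [0, 0, -0.17, 0, 0, 0, 1], [0, 0, -0.17, 0, 0, 0, 1], [0, 0, -0.17, 0, 0, 0, 1], [0, 0, -0.17, 0, 0, 0, 1], [0, 0, -0.17, 0, 0, 0, 1], [0, 0, -0.17, 0, 0, 0, 1], [0, 0, -0.17, 0, 0, 0, 1], [0, 0, 0, 0, 0, 0, 1]]

```text
clock: 4.3
eef_pos: [430.7, -80.7, 231.5]
tool_rot: [3.141, -0.0, 1.496]
force: [-0.2, -0.5, -0.0]
width: 0.1
gripper_force: 0.0
```

```bash
python3 - <<'E'
from h import *; from cell import ctrl
s=ctrl.read_state();print(s["qpos"],s["eef_pos"],s["tool_rot"])
p=ctrl.get_image("wrist"); cv2.imwrite("pics/w0.png",p["img"][:,:,::-1])
v=[576,-59.5,.0033]
for n,z in [("ball",None)]: print(proj(p,[[511.9,-136.7,98],[517,-81,100],[523,-83,108]]+place(v,[(-30,75,128),(-65,-105,10),(40,-92,117),(40,92,117),(-65,105,10)]).tolist()).round())
print(ctrl.recognise(p,"lever_press"))
E
```

```text
[ 0.39517694  0.34646938 -0.3601001   2.07039125  0.17563818  0.75267967
 -0.14918709] [430.72658808 -80.69685943 231.45281866] [ 3.14118074e+00 -2.17357030e-04  1.49555234e+00]
[[395. 238.]
 [401. 184.]
 [410. 188.]
 [451.  66.]
 [376. 230.]
 [510. 252.]
 [537.  37.]
 [373.  54.]]
[{'centre': [415.9, 163.6], 'score': 0.72}]
```

View pics/w0.png

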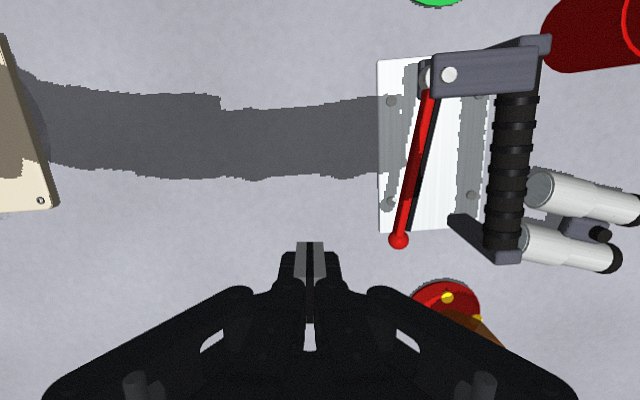

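step_arm:
  series:
    - [[0, 0, 0, 0, 0, 0.19, 1], [0, 0, 0, 0, 0, 0.19, 1], [0, 0, 0, 0, 0, 0.19, 1], [0, 0, 0, 0, 0, 0.19, 1], [0, 0, 0, 0, 0, 0.19, 1], [0, 0, 0, 0, 0, 0, 1], [0, 0, 0, 0, 0.1, 0, 1], [0, 0, 0, 0, 0.1, 0, 1], [0, 0, 0, 0, 0.1, 0, 1], [0, 0, 0, 0, 0.08, 0, 1], [0, 0, 0, 0, 0, 0, 1], [0, 0, 0, 0, 0, 0, 1]]

```text
clock: 5.6
eef_pos: [487.3, -85.0, 89.7]
tool_rot: [3.141, 0.0, 1.495]
force: [0.1, -0.1, -0.6]
width: 0.1
gripper_force: 0.0
```

```bash
python3 - <<'E'
from h import *; from cell import ctrl
print([ctrl.read_state()["force"].round(2) if 0 else np.round(ctrl.read_state()["force"],2)])
a=ctrl.get_image("wrist")["img"][100:400,240:540];b=ctrl.get_image("side")["img"][110:260,300:450]
cv2.imwrite("pics/n1.png",np.hstack([cv2.resize(x,(400,400),interpolation=2) for x in (a,b)])[:,:,::-1])
E
```

```text
[array([ 0.14, -0.08, -0.6 ])]
```

View pics/n1.png

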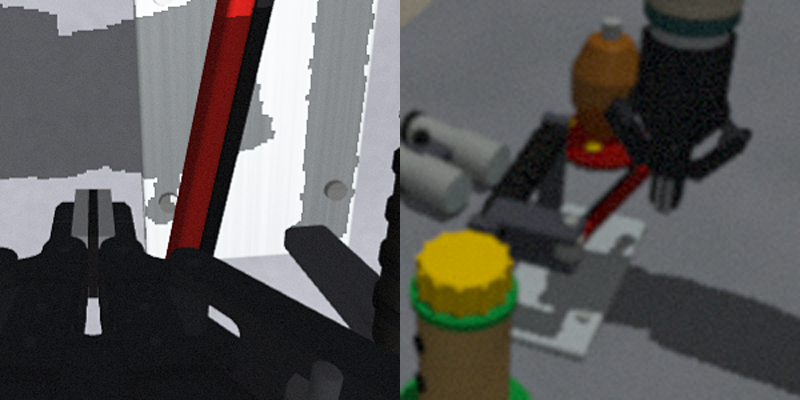

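step_arm:
  series:
    - [[0, 0, 0, 0, 0.03, 0, 1], [0, 0, 0, 0, 0.03, 0, 1], [0, 0, 0, 0, 0.03, 0, 1], [0, 0, 0, 0, 0.03, 0, 1], [0, 0, 0, 0, 0, 0, 1], [0, 0, 0, 0, 0, 0, 1]]

```text
clock: 6.3
eef_pos: [504.9, -86.2, 88.6]
tool_rot: [-3.14, 0.0, 1.495]
force: [-2.0, -1.0, 1.2]
width: -0.2
gripper_force: 0.7
```

step_arm:
  series:
    - [[0, 0, 0, 0, 0.02, 0, 1], [0, 0, 0, 0, 0.02, 0, 1], [0, 0, 0, 0, 0, 0, 1], [0, 0, 0, 0, 0, 0, 1]]

```text
clock: 6.7
eef_pos: [511.2, -86.9, 88.7]
tool_rot: [-3.141, 0.0, 1.495]
force: [-2.3, -1.3, -0.3]
width: -0.1
gripper_force: 0.9
```

step_arm:
  series:
    - [[0, 0, 0, 0, 0.02, 0, 1], [0, 0, 0, 0, 0.02, 0, 1], [0, 0, 0, 0, 0, 0, 1], [0, 0, 0, 0, 0, 0, 1]]

```text
clock: 7.1
eef_pos: [517.3, -87.3, 88.7]
tool_rot: [-3.141, 0.0, 1.495]
force: [-2.4, -1.9, -0.7]
width: -0.0
gripper_force: 1.3
```

step_arm:
  series:
    - [[0, 0, 0, 0, 0.02, 0, 1], [0, 0, 0, 0, 0.02, 0, 1], [0, 0, 0, 0, 0, 0, 1], [0, 0, 0, 0, 0, 0, 1]]

```text
clock: 7.5
eef_pos: [523.3, -87.7, 88.8]
tool_rot: [-3.141, 0.0, 1.495]
force: [-3.9, -3.1, -0.6]
width: 0.4
gripper_force: 1.6
```

step_arm:
  series:
    - [[0, 0, 0, 0, 0.02, 0, 1], [0, 0, 0, 0, 0.01, 0, 1], [0, 0, 0, 0, 0, 0, 1], [0, 0, 0, 0, 0, 0, 1]]

```text
clock: 7.9
eef_pos: [527.8, -87.9, 88.8]
tool_rot: [-3.142, 0.0, 1.495]
force: [-3.7, -2.9, -0.6]
width: -0.3
gripper_force: 1.8
```

step_arm:
  series:
    - [[0, 0, 0, 0, 0.01, 0, 1], [0, 0, 0, 0, 0, 0, 1], [0, 0, 0, 0, 0, 0, 1]]

```text
clock: 8.2
eef_pos: [529.3, -88.0, 88.8]
tool_rot: [-3.142, -0.0, 1.495]
force: [-4.0, -2.2, -1.3]
width: -0.1
gripper_force: 1.9
```

step_arm:
  series:
    - [[0, 0, 0, 0, 0.01, 0, 1], [0, 0, 0, 0, 0, 0, 1], [0, 0, 0, 0, 0, 0, 1]]

```text
clock: 8.5
eef_pos: [530.9, -88.0, 88.8]
tool_rot: [3.141, -0.0, 1.496]
force: [-3.9, -1.2, -0.9]
width: 0.2
gripper_force: 2.0
```

step_arm:
  series:
    - [[0, 0, 0, 0, 0.01, 0, 1], [0, 0, 0, 0, 0, 0, 1], [0, 0, 0, 0, 0, 0, 1]]

```text
clock: 8.8
eef_pos: [532.4, -88.1, 88.8]
tool_rot: [3.141, -0.0, 1.496]
force: [-4.1, -1.7, -0.4]
width: 0.1
gripper_force: 2.0
```

step_arm:
  series:
    - [[0, 0, 0, 0, 0.01, 0, 1], [0, 0, 0, 0, 0, 0, 1], [0, 0, 0, 0, 0, 0, 1]]

```text
clock: 9.1
eef_pos: [533.9, -88.1, 88.8]
tool_rot: [3.142, -0.0, 1.496]
force: [-3.9, -0.4, -1.3]
width: -0.1
gripper_force: 2.0
```

step_arm:
  series:
    - [[0, 0, 0, 0, 0.01, 0, 1], [0, 0, 0, 0, 0, 0, 1], [0, 0, 0, 0, 0, 0, 1]]

```text
clock: 9.4
eef_pos: [534.2, -88.1, 88.7]
tool_rot: [-3.139, -0.0, 1.496]
force: [-5.5, -0.1, 1.1]
width: -0.2
gripper_force: 3.1
```

step_arm:
  series:
    - [[0, 0, 0, 0, 0.01, 0, 1], [0, 0, 0, 0, 0, 0, 1], [0, 0, 0, 0, 0, 0, 1]]

```text
clock: 9.7
eef_pos: [534.5, -88.1, 88.6]
tool_rot: [-3.137, 0.0, 1.496]
force: [-9.0, 0.3, 4.0]
width: -0.1
gripper_force: 4.3
```

```bash
python3 - <<'E'
from h import *; from cell import ctrl
print(np.round(ctrl.read_state()["force"],2))
a=ctrl.get_image("wrist")["img"][100:400,240:540];b=ctrl.get_image("scene")["img"][110:230,240:360]
cv2.imwrite("pics/n2.png",np.hstack([cv2.resize(x,(400,400),interpolation=2) for x in (a,b)])[:,:,::-1])
E
```

```text
[-9.04  0.32  4.  ]
```

View pics/n2.png

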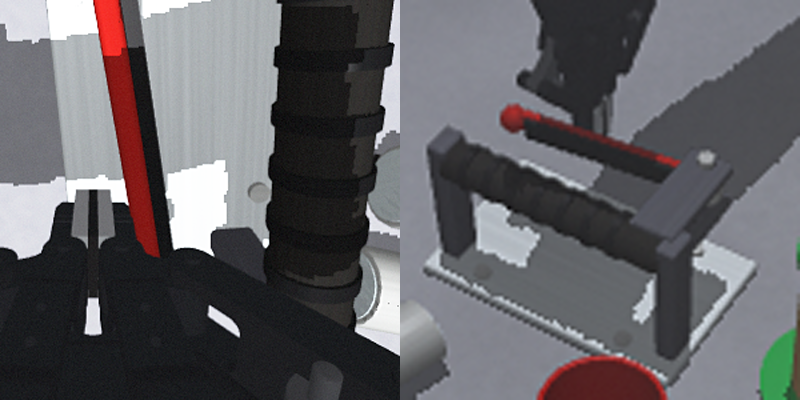

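The lever is at its stop: the force climbs steeply while the position holds, and the blade is well short of the bar. Now I release it.

step_arm:
  series:
    - [[0, 0, 0, 0, -0.04, 0, 1], [0, 0, 0, 0, -0.04, 0, 1], [0, 0, 0, 0, -0.04, 0, 1], [0, 0, 0, 0, -0.04, 0, 1], [0, 0, 0, 0, -0.04, 0, 1], [0, 0, 0, 0, -0.04, 0, 1], [0, 0, 0, 0, -0.04, 0, 1], [0, 0, 0, 0, -0.04, 0, 1], [0, 0, 0, 0, 0, 0, 1], [0, 0, 0, 0, 0, 0, 1], [0, 0, 0, 0, 0, 0, 1], [0, 0, 0, 0, 0, 0, 1]]

```text
clock: 11.0
eef_pos: [489.4, -85.0, 88.8]
tool_rot: [3.141, -0.0, 1.495]
force: [0.3, 0.8, 0.7]
width: 0.0
gripper_force: 0.0
```

```bash
python3 - <<'E'
from h import *; from cell import ctrl
print(np.round(ctrl.read_state()["force"],2))
a=ctrl.get_image("wrist")["img"][100:400,240:540];b=ctrl.get_image("scene")["img"][110:230,240:360]
cv2.imwrite("pics/n3.png",np.hstack([cv2.resize(x,(400,400),interpolation=2) for x in (a,b)])[:,:,::-1])
E
```

```text
[0.26 0.77 0.71]
```

View pics/n3.png

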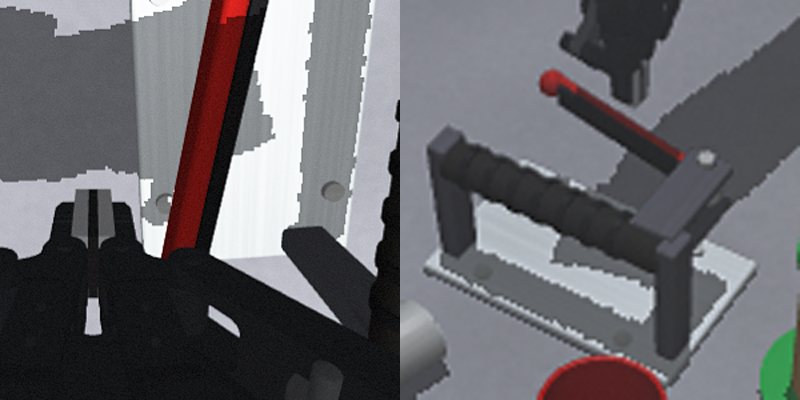

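The lever is back at rest with the fingers clear of it. Next is the second press.

step_arm:
  series:
    - [[0, 0, 0, 0, 0.03, 0, 1], [0, 0, 0, 0, 0.03, 0, 1], [0, 0, 0, 0, 0.03, 0, 1], [0, 0, 0, 0, 0.03, 0, 1], [0, 0, 0, 0, 0.03, 0, 1], [0, 0, 0, 0, 0.03, 0, 1], [0, 0, 0, 0, 0.03, 0, 1], [0, 0, 0, 0, 0.03, 0, 1], [0, 0, 0, 0, 0.03, 0, 1], [0, 0, 0, 0, 0.01, 0, 1], [0, 0, 0, 0, 0, 0, 1], [0, 0, 0, 0, 0, 0, 1]]

```text
clock: 12.3
eef_pos: [530.4, -88.4, 88.7]
tool_rot: [-3.141, 0.0, 1.495]
force: [-4.4, -2.9, -0.3]
width: -0.0
gripper_force: 2.0
```

step_arm:
  series:
    - [[0, 0, 0, 0, 0.01, 0, 1], [0, 0, 0, 0, 0.01, 0, 1], [0, 0, 0, 0, 0.01, 0, 1], [0, 0, 0, 0, 0, 0, 1], [0, 0, 0, 0, 0, 0, 1], [0, 0, 0, 0, 0, 0, 1]]

```text
clock: 12.9
eef_pos: [534.2, -88.3, 88.6]
tool_rot: [-3.14, 0.0, 1.496]
force: [-6.4, -2.8, 0.2]
width: -0.1
gripper_force: 2.7
```

step_arm:
  series:
    - [[0, 0, 0, 0, 0.01, 0, 1], [0, 0, 0, 0, 0, 0, 1], [0, 0, 0, 0, 0, 0, 1], [0, 0, 0, 0, 0, 0, 1], [0, 0, 0, 0, 0, 0, 1]]

```text
clock: 13.4
eef_pos: [534.4, -88.4, 88.6]
tool_rot: [-3.137, 0.0, 1.496]
force: [-8.1, -1.8, 2.1]
width: -0.2
gripper_force: 3.9
```

```bash
python3 - <<'E'
from h import *; from cell import ctrl
a=ctrl.get_image("wrist")["img"][100:400,240:540];b=ctrl.get_image("scene")["img"][90:290,160:400]
print(np.round(ctrl.read_state()["force"],2))
cv2.imwrite("pics/n4.png",np.hstack([cv2.resize(x,(400,400),interpolation=2) for x in (a,b)])[:,:,::-1])
E
```

```text
[-7.07 -1.87  2.35]
```

View pics/n4.png

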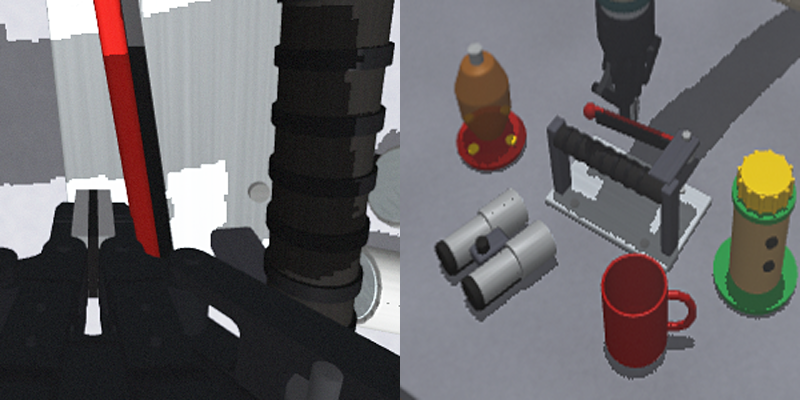

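The picture shows the lever held at its stop, as in the first press, and everything around it is undisturbed.

```bash
python3 -c "
from cell import ctrl
print(ctrl.finish_job())"
```

```text
the job is handed in; nothing more can be done
None
```

I pressed the brake lever to its stop, let it spring fully back, then pressed it to the stop again and handed the job in at about 13.5 s, still holding it at roughly 8 N, with the bar untouched and nothing around it disturbed.

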